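Bench-test the stick of a donated camera remote

ROBOT

A 7-joint arm with a two-finger parallel gripper is mounted at the origin on the work surface. World frame = base frame: x ahead of the robot, y to its left, z up, the work surface at z = 0. Lengths are in m, angles in rad, forces in N, time in s.
With the tool pointing down it reaches from about 0.35 to 0.9 m from the base axis. Payload 7.2 kg.
Tool frame: the origin (TCP) lies at the very end of the fingers, on their centre line; the grasp point (between the pads) lies 19 mm behind it; z points along the fingers, y is the direction in which the jaws open and shut (so a half turn about z gives the same grasp; the last joint's range is limited). The gripper opens to 85 mm and grips with 20 to 120 N. Pads are 22 mm wide; open, the fingers measure 114 mm over their backs; the gripper's body (76 mm by 85 mm) begins 54 mm behind the grasp point. The pads swing forward as they close: fully open they stand 13 mm farther back than shut.
Start: joints at [1.236, 0.411, -0.013, 1.596, 0.006, 1.134, -0.082], TCP at [0.165, -0.603, 0.207] pointing down, gripper open.
Joint ranges: [-2.95, 2.95], [-0.29, 1.99], [-1.47, 1.44], [0.14, 2.54], [-1.03, 4.17], [0.13, 1.85], [-2.86, 2.86]. Speed limits (rad/s): [2.39, 2.39, 3.01, 3.01, 3.14, 3.14, 3.14].

INTERFACE

Orientations are given as a rotation vector (axis times angle).
In Python, from workcell import arm, grab_frame, get_calibration gives the robot as it stands.
- The arm moves only by the tool carry_out, never from a script. Its argument "targets" is a list of rows, each a list of 2 entries, a list of its own where there are three numbers: the shift along the world's x, y, z in cm, then the turn, a rotation vector about the world's x, y, z in rad. In form: [[[tx, ty, tz], [rx, ry, rz]], ...]. A call has 1 to 5 rows; each row shifts and turns the commanded pose from where the row before left it; what a row does not reach is not made up. A row lasts 1/10 s, in which the tool goes at most 50 mm and 8.59 degrees, less where a joint would pass 70% of its speed; a pose out of reach is approached as far as the arm can. A call is refused whole if a number of a shift passes 5 or a number of a turn 0.15, either way. A call with a gripper value outside its range is refused whole. "fingers" is the closure in counts, from 0 (fully open) to 255 (shut), set as the call begins (left out, the last holds). The fingers move at their own pace and stop on an object; "grip_force" is the grip in N (left out, the last holds). Time passes only in rows, so rows that do not move let the fingers close. It gives the time, the measured TCP pose, the force and the opening at its end, in the units of the state.
- arm.get_state(): the state, without advancing time (a new reading comes with each control period).
- grab_frame(name): name is "side" or "top" or "wrist"; returns the picture (480x640x3 uint8, red, green, blue); there is no depth.
- get_calibration(name): a dict with "fx", "fy", "cx", "cy" (pixels), "world_to_cam" (4x4, takes a point from world to camera coordinates). Camera axes: x right, y up, looking along -z (the intrinsics and any distortion apply to the point x, -y, -z); pixel columns grow to the right and rows downward; lengths in m; the calibration is good to about 2 mm. A picture is of the moment at which its call begins: read the wrist's pose just before it. get_calibration takes no time and is no camera call; for the wrist camera it gives the pose at the moment of the call.
- arm.finish_job(): hands the job in, once; it reports no verdict.
The state is a dict: "time_s": time; "q": joint angles; "qd": joint speeds; "effort": joint torques, N m; "ee_pos": TCP position; "ee_rot": TCP orientation; "force": force on the tool from outside, world axes, zero at the start; "torque": the same for the moment, N m; "finger_gap": finger opening in m.
Only numpy, scipy, OpenCV 4.12 (cv2) and the standard library are available. Lean on these libraries where they do the work, as an engineer would, in place of code of your own. Each camera call takes 0.05 s, during which the arm holds its last target.

TASK

Two donated camera-remote consoles with joysticks stand on the intake bench of a reuse store. Test the one whose stick ends in a ball: tilt its stick towards the row of three square keys on its own console, nearly as far as it goes, hold it there for at least one second, then let it return upright and let go of it. Tilt it no other way, and leave the other console's stick (plain cylindrical grip) alone.

Things in the scene. Friction and masses are not known exactly. Their poses are not given: they have to be found in the camera images.
- console: The console to test, fixed to the bench: dark box, 170 mm long (x), 110 wide (y), 51 high, grey top panel. Origin: centre of its underside, on the bench; z up. A row of three square keys (8 mm high) runs across its top near the +x end, a round dial (26 mm, 14 high) is near the -x end: +x points from the stick to the keys. The stick stands mid-top and pivots 45 mm above the origin.
- ball_stick_top (a point): Centre of the black 32 mm ball on the console's 10 mm steel stick; 90 mm from the pivot, 135 mm above the bench when upright. The stick tilts any way up to a stop at 0.44 rad (ball 38 mm aside, 9 lower) against centring springs (0.8 N m/rad, 4 N at the ball at the stop) and springs upright when let go. Pinched from above, the ball turns between the fingers as it tilts.
- bar_stick_top (a point): Top end of the other console's stick, 147 mm above the bench, to be left alone. That console has the same box, keys and dial, but its stick ends in a straight black cylindrical grip 22 mm in diameter and 74 mm long. It too is spring-centred.
Mind the look-alikes: they are no part of the job. What is shaped like the part that bears bar_stick_top but pink or yellow is not meant.

How it is judged:
By the outcome, as a careful person would: the job done as asked, in the order asked, and still so for the second after the job is handed in, with the robot touching nothing.
It also fails if it takes over 40 s, if anything falls off the work surface, if the arm or the gripper's body presses on something with over 40 N, if the wrist force passes 120 N, or if a joint passes its speed limit or range.

## Working session

There is one attempt and no reset: what is moved stays moved. The work goes in short steps, Python scripts to look and compute and a tool call to move; the robot and the scene stay as the last step left them, time stands still between calls to the robot, and variables do not carry over. Pictures are saved under pics/ and viewed, and the job is handed in when it is done.

Besides the shell and the picture viewer there is one more tool, called after "Request:" as name(argument=value, ...) on one line, values as JSON. carry_out: Moves the arm, as the interface text tells. Its arguments: {"type":"object","properties":{"targets":{"type":"array","items":{"type":"array"}},"fingers":{"type":"number"},"grip_force":{"type":"number"}},"required":["targets"]}

```bash
mkdir -p pics; python3 - <<'E'
from workcell import arm, grab_frame, get_calibration
import cv2
s=arm.get_state();print(s['time_s'],s['ee_pos'],s['ee_rot'],s['finger_gap'],s['force'])
for n in('side','top'):
    cv2.imwrite(f'pics/{n}0.png',grab_frame(n)[:,:,::-1]); c=get_calibration(n);print(n,c)
E
```

```text
0.0 [ 0.16460864 -0.60234892  0.20601058] [-3.11200914e+00 -4.17777220e-01  5.06290402e-04] 0.08516163477323967 [ 0.39219644 -0.11657213 -0.11414638]
side {'fx': 458.73907008770976, 'fy': 458.73907008770976, 'cx': 310.30035855488273, 'cy': 233.85854323298167, 'world_to_cam': array([[ 0.99984613, -0.00723029, -0.01598224, -0.43334798],
       [ 0.0169249 ,  0.63709396,  0.7706003 , -0.05510697],
       [ 0.00461052, -0.77075223,  0.63711831, -0.89610629],
       [ 0.        ,  0.        ,  0.        ,  1.        ]])}
top {'fx': 500.0272232004321, 'fy': 500.0272232004321, 'cx': 324.51141653254945, 'cy': 244.26920358885977, 'world_to_cam': array([[ 0.02466193, -0.99949701, -0.0199379 , -0.04994919],
       [ 0.99058152,  0.02174525,  0.13518653, -0.46309734],
       [-0.13468497, -0.02308408,  0.99061955, -1.02274489],
       [ 0.        ,  0.        ,  0.        ,  1.        ]])}
```

View pics/side0.png

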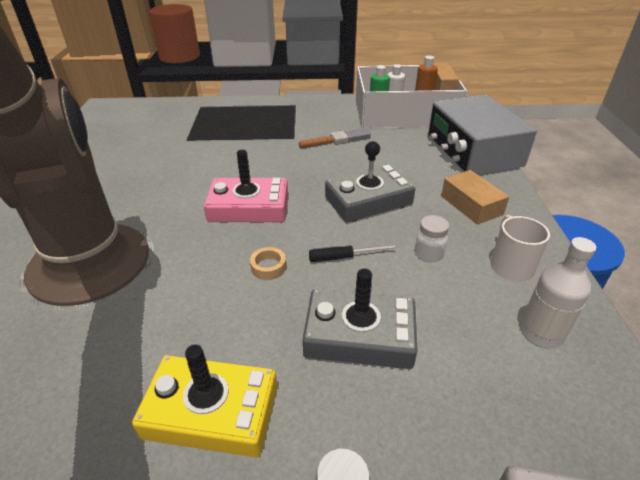

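View pics/top0.png

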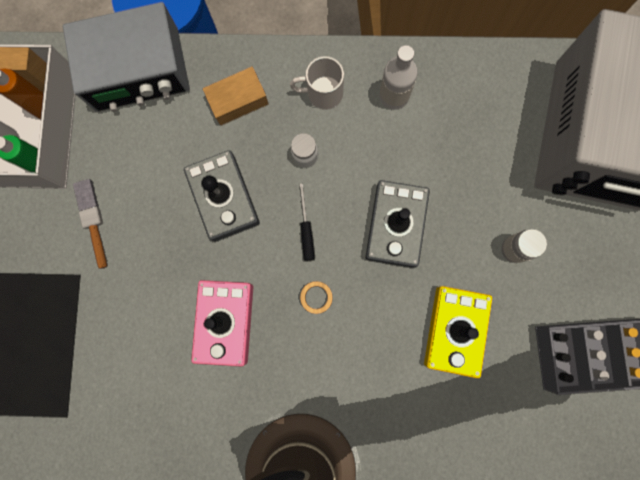

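The candidates are four consoles. Top-view pixels: dark at (220,195), dark at (398,222), pink at (222,322), yellow at (460,332). Only the dark one at (220,195), side view (372,150), appears to have a ball on a thin steel stick. I'll confirm this in enlarged crops.

```bash
python3 - <<'E'
import cv2,numpy as np
a=cv2.imread('pics/side0.png')[130:230,315:425];b=cv2.imread('pics/top0.png')[140:250,170:270]
a=cv2.resize(a,(440,400),interpolation=2);b=cv2.resize(b,(360,396),interpolation=2)
b=cv2.copyMakeBorder(b,0,4,0,0,0)
cv2.imwrite('pics/crop0.png',np.hstack([a,b]))
E
```

```text
(no output)
```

View pics/crop0.png

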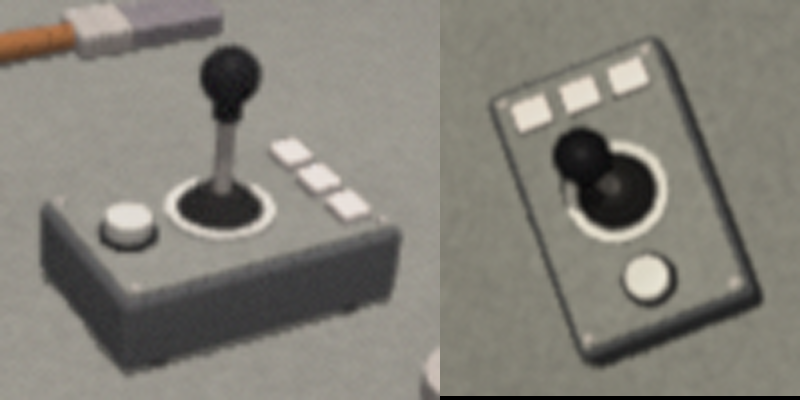

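The crop confirms it: black ball on a thin steel stick. In the top view the ball is at (208.9,183.6), the keys at (195,171.4), (208.6,166.4) and (222.2,161.1), and the dial at (227.8,217.5). In the side view the ball is at (372.5,149).

```bash
cat > h.py <<'E'
import numpy as np
from workcell import arm, grab_frame, get_calibration
def ray(n,u,v,c=None):
    c=c or get_calibration(n);M=c['world_to_cam'];R=M[:3,:3];o=-R.T@M[:3,3]
    d=R.T@np.array([(u-c['cx'])/c['fx'],-(v-c['cy'])/c['fy'],-1]);return o,d/np.linalg.norm(d)
def atz(n,u,v,z):
    o,d=ray(n,u,v);return o+d*(z-o[2])/d[2]
def tri(rs):
    A=sum(np.eye(3)-np.outer(d,d) for o,d in rs);b=sum((np.eye(3)-np.outer(d,d))@o for o,d in rs)
    return np.linalg.solve(A,b)
def proj(n,p):
    c=get_calibration(n);q=c['world_to_cam']@np.r_[p,1];return c['cx']-c['fx']*q[0]/q[2],c['cy']+c['fy']*q[1]/q[2]
E
python3 - <<'E'
from h import *
print('ball tri',tri([ray('top',208.9,183.6),ray('side',372.5,149)]))
print('z135',atz('top',208.9,183.6,.135),atz('side',372.5,149,.135))
k=[atz('top',*p,.059) for p in((195,171.4),(208.6,166.4),(222.2,161.1))]
print(k);d=atz('top',227.8,217.5,.065);r=atz('top',219.2,193.1,.051);print(d,r)
v=k[1]-d;print('yaw dial-key',np.arctan2(v[1],v[0]))
w=k[0]-k[2];print('row yaw-90',np.arctan2(w[1],w[0])-np.pi/2)
k=[atz('side',315+x/4,130+y/4,.059) for x,y in((291,153),(319,178),(348,206))];d=atz('side',315+128/4,130+218/4,.065)
v=k[1]-d;w=k[0]-k[2];print('side',k,d,atz('side',315+220/4,130+205/4,.051),np.arctan2(v[1],v[0]),np.arctan2(w[1],w[0])-np.pi/2)
from scipy.spatial.transform import Rotation as R
s=arm.get_state();print(R.from_rotvec(s['ee_rot']).as_matrix())
E
```

```text
ball tri [0.56503454 0.18587252 0.13359546]
z135 [0.56372077 0.18544778 0.135     ] [0.56561117 0.18376219 0.135     ]
[array([0.60899198, 0.23643205, 0.059     ]), array([0.62036554, 0.20829612, 0.059     ]), array([0.63241044, 0.18014719, 0.059     ])]
[0.51081222 0.16081544 0.065     ] [0.56522591 0.1847593  0.051     ]
yaw dial-key 0.40896605367473055
row yaw-90 0.394282836012259
side [array([0.61057979, 0.23097027, 0.059     ]), array([0.62237975, 0.2043765 , 0.059     ]), array([0.6337836 , 0.17585978, 0.059     ])] [0.51359667 0.15885606 0.065     ] [0.56686809 0.19127318 0.051     ] 0.3963109023759503 0.39851306994837543
[[ 9.64614216e-01  2.63664918e-01 -4.75200397e-04]
 [ 2.63665331e-01 -9.64613218e-01  1.39009016e-03]
 [-9.18665759e-05 -1.46619460e-03 -9.99998921e-01]]
```

Request:
carry_out(targets=[[[3,3.5,1.5],[0,0,0.03]],[[3,3.5,1.5],[0,0,0.03]],[[3,4,0],[0,0,0.03]],[[3,4,0],[0,0,0.03]],[[3,4,0],[0,0,0.013]]], fingers=0, grip_force=30)

```text
time_s: 0.6
ee_pos: [0.3155, -0.411, 0.2368]
ee_rot: [3.079, 0.625, -0.0]
force: [-0.4, 0.5, -0.3]
finger_gap: 0.0853
```

Request:
carry_out(targets=[[[3,4,0],[0,0,0]],[[3,4,0],[0,0,0]],[[3,4,0],[0,0,0]],[[2,4,0],[0,0,0]],[[2,4,0],[0,0,0]]])

```text
time_s: 1.1
ee_pos: [0.4453, -0.211, 0.2367]
ee_rot: [-3.079, -0.624, 0.0]
force: [0.3, 0.5, -0.0]
finger_gap: 0.0854
```

Request:
carry_out(targets=[[[2,4,0],[0,0,0]],[[2,4,0],[0,0,0]],[[2,4,0],[0,0,0]],[[1,4,0],[0,0,0]],[[1,4,0],[0,0,0]]])

```text
time_s: 1.6
ee_pos: [0.5249, -0.0112, 0.2366]
ee_rot: [-3.079, -0.624, 0.001]
force: [1.0, -0.1, 0.3]
finger_gap: 0.0855
```

Request:
carry_out(targets=[[[1,4,0],[0,0,0]],[[1,4,0],[0,0,0]],[[1,4,0],[0,0,0]],[[1,4,0],[0,0,0]],[[0,3.6,0],[0,0,0]]])

```text
time_s: 2.1
ee_pos: [0.5653, 0.1849, 0.2363]
ee_rot: [-3.079, -0.624, 0.001]
force: [-0.3, -0.8, -0.4]
finger_gap: 0.085
```

Request:
carry_out(targets=[[[0,0,-1.5],[0,0,0]],[[0,0,-1.5],[0,0,0]],[[0,0,-1],[0,0,0]],[[0,0,0],[0,0,0]],[[0,0,0],[0,0,0]]])

```text
time_s: 2.6
ee_pos: [0.565, 0.1818, 0.1968]
ee_rot: [3.079, 0.621, -0.001]
force: [-0.5, -0.8, 0.1]
finger_gap: 0.0853
```

```bash
python3 - <<'E'
from h import *
import cv2
s=arm.get_state();print(s['ee_pos'],s['ee_rot'])
for n in('side','top','wrist'):
    cv2.imwrite(f'pics/{n}1.png',grab_frame(n)[:,:,::-1])
c=get_calibration('wrist')
p=np.array([.565,.185,.135]);print(proj('wrist',p),proj('side',p))
a=cv2.resize(cv2.imread('pics/side1.png')[70:230,290:450],(480,480),interpolation=2)
b=cv2.imread('pics/wrist1.png');b=cv2.resize(b,(320,240));b=cv2.copyMakeBorder(b,0,240,0,0,0)
cv2.imwrite('pics/c1.png',np.hstack([a,b]))
E
```

```text
[0.56497096 0.18176694 0.19677257] [ 3.07920737e+00  6.20817429e-01 -7.30051450e-04]
(np.float64(319.4753853440731), np.float64(252.11997616057036)) (np.float64(372.13797876624574), np.float64(148.7096875379884))
```

View pics/c1.png

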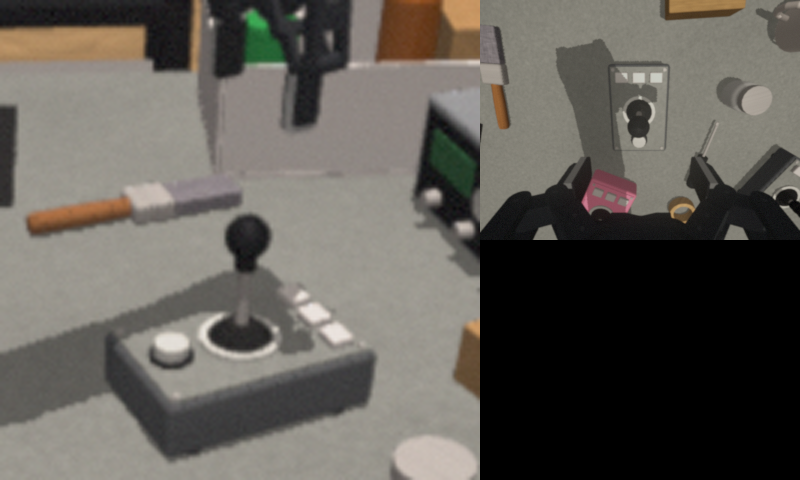

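View pics/wrist1.png

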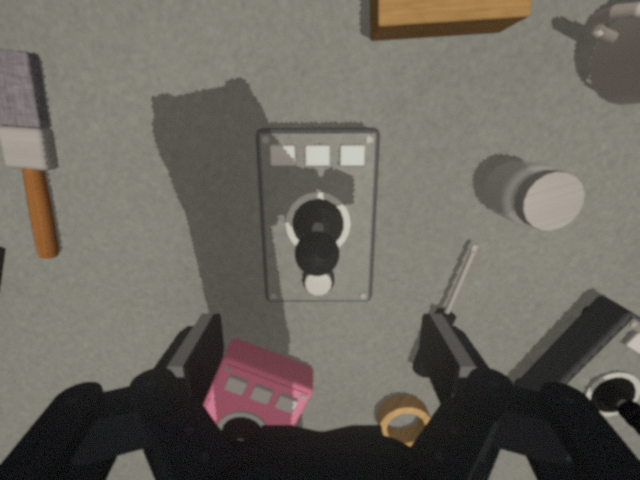

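```bash
python3 - <<'E'
from h import *
rs=[ray('top',208.9,183.6),ray('side',372.5,149),ray('wrist',317.3,253)]
print(tri(rs),atz('wrist',317.3,253,.135))
k=atz('wrist',318,155,.059);d=atz('wrist',318,283,.065);v=k-d;print(k,d,np.arctan2(v[1],v[0]))
E
```

```text
[0.56448061 0.18576387 0.13414507] [0.56379295 0.18616602 0.135     ]
[0.62121678 0.21018489 0.059     ] [0.51261022 0.16487952 0.065     ] 0.3952040283225015
```

Request:
carry_out(targets=[[[0,0.35,0],[0,0,0]],[[0,0,-2],[0,0,0]],[[0,0,-2],[0,0,0]],[[0,0,-1],[0,0,0]],[[0,0,0],[0,0,0]]])

```text
time_s: 3.25
ee_pos: [0.564, 0.1864, 0.1458]
ee_rot: [3.079, 0.624, -0.003]
force: [-0.4, 0.0, -0.3]
finger_gap: 0.0851
```

Request:
carry_out(targets=[[[0,0,-1],[0,0,0]],[[0,0,-1],[0,0,0]],[[0,0,-1.2],[0,0,0]],[[0,0,0],[0,0,0]],[[0,0,0],[0,0,0]]])

```text
time_s: 3.75
ee_pos: [0.5646, 0.1866, 0.1145]
ee_rot: [-3.079, -0.624, 0.001]
force: [-0.3, 0.3, 0.9]
finger_gap: 0.085
```

```bash
python3 - <<'E'
from h import *
import cv2
s=arm.get_state();print(s['ee_pos'],s['ee_rot'],s['force'])
for n in('side','wrist'):
    cv2.imwrite(f'pics/{n}2.png',grab_frame(n)[:,:,::-1])
a=cv2.resize(cv2.imread('pics/side2.png')[110:230,300:420],(480,480),interpolation=2)
b=cv2.imread('pics/wrist2.png');b=cv2.resize(b,(320,240));b=cv2.copyMakeBorder(b,0,240,0,0,0)
cv2.imwrite('pics/c2.png',np.hstack([a,b]))
E
```

```text
[0.56457964 0.18663018 0.11453655] [-3.07895278e+00 -6.24014176e-01  1.16875703e-03] [-0.31641129  0.26671234  0.93177061]
```

View pics/c2.png

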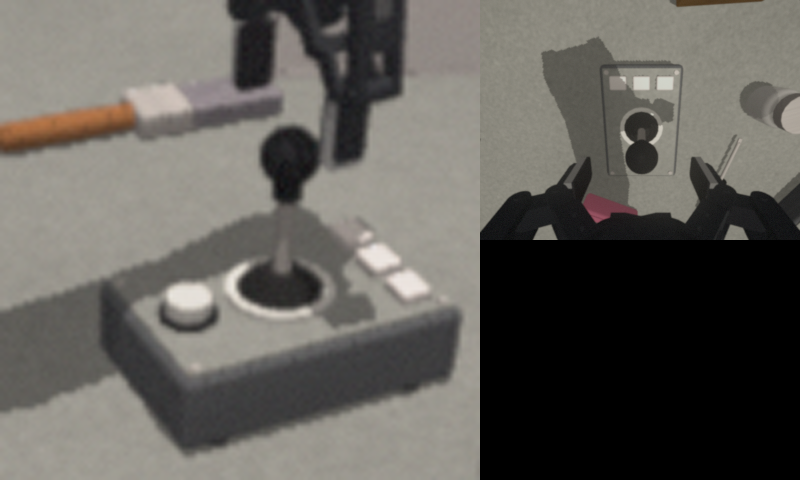

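```bash
python3 - <<'E'
from h import *
import cv2
print('grasp pt side',proj('side',np.array([.5646,.1866,.1335])),'wrist',proj('wrist',np.array([.5646,.1866,.1335])))
y=np.array([-.389,.921,0])
for s in(1,-1): print(proj('side',np.array([.5646,.1866,.1275])+s*.0425*y),proj('wrist',np.array([.5646,.1866,.1275])+s*.0425*y))
b=cv2.imread('pics/side2.png')[90:190,320:440];cv2.imwrite('pics/c2b.png',cv2.resize(b,(720,600),interpolation=2))
E
```

```text
grasp pt side (np.float64(371.8090322087072), np.float64(148.97461680658722)) wrist (np.float64(323.54331555952194), np.float64(309.9740694715688))
(np.float64(361.9095297588154), np.float64(142.58881473359827)) (np.float64(239.03426965983476), np.float64(304.17209607803755))
(np.float64(381.942427557062), np.float64(161.0603949342771)) (np.float64(407.86997306122737), np.float64(303.9851597029545))
```

View pics/wrist2.png

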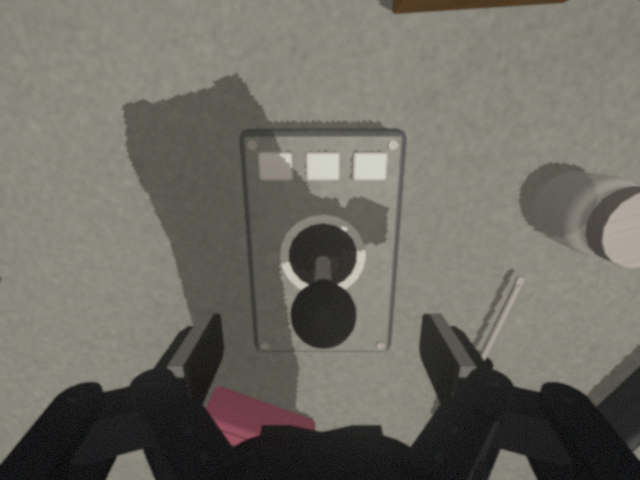

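View pics/c2b.png

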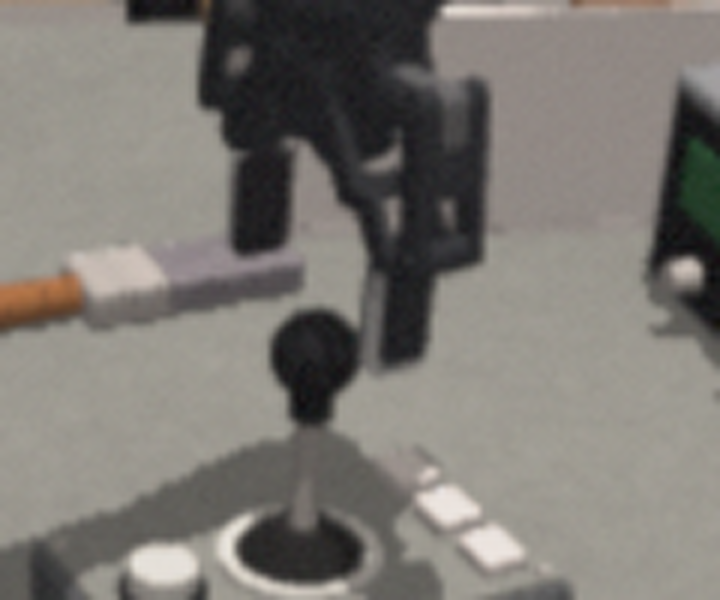

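```bash
python3 - <<'E'
from h import *
c=get_calibration('wrist');print(c)
M=c['world_to_cam'];o=-M[:3,:3].T@M[:3,3];print('cam',o)
d=-(M@np.array([.5645,.1855,.135,1]))[2];print('ball depth',d,'dia px',c['fx']*.032/d)
dt=c['fx']*.085/199;print('tip depth',dt,'tip z approx',o[2]-dt)
print(arm.get_state()['ee_pos'],arm.get_state()['q'])
E
```

```text
{'fx': 345.15304771417874, 'fy': 345.15304771417874, 'cx': 321.07756332764137, 'cy': 246.23764809944643, 'world_to_cam': array([[ 3.88206970e-01, -9.21572061e-01,  5.33292367e-04,
        -4.60870152e-02],
       [ 8.73307713e-01,  3.67690950e-01, -3.19588804e-01,
        -5.50046582e-01],
       [ 2.94328026e-01,  1.24532330e-01,  9.47556179e-01,
        -4.83956964e-01],
       [ 0.00000000e+00,  0.00000000e+00,  0.00000000e+00,
         1.00000000e+00]])}
cam [0.64069332 0.22004293 0.28281226]
ball depth 0.16678796173142618 dia px 66.22119133897084
tip depth 0.14742718118444822 tip z approx 0.13538507853250745
[0.56501454 0.18677096 0.11522491] [-0.0412453   0.50146614 -0.48885523  1.74404899  0.27828228  0.96474355
 -1.80983921]
```

```bash
python3 - <<'E'
from h import *
c=get_calibration('wrist');M=c['world_to_cam'];R=M[:3,:3]
for (u,v) in((222,316),(421,316)):
  d=.1474;q=np.array([(u-c['cx'])/c['fx']*d,-(v-c['cy'])/c['fy']*d,-d]);p=R.T@(q-M[:3,3])
  print(p,'along u',(p-np.array([.565,.1867,0]))@np.array([.921,.389,0]),proj('side',p))
  print(tri([ray('wrist',u,v),ray('side',*((364,132) if u<300 else (382,151)))]))
E
```

```text
[0.55486563 0.22972577 0.15264126] along u 0.007403274121538258 (np.float64(365.5981941384383), np.float64(130.99074508933083))
[0.55218647 0.23020841 0.14965145]
[0.58785714 0.15140659 0.15268658] along u 0.007322291507355503 (np.float64(386.12774125846306), np.float64(148.94532739307147))
[0.58277362 0.14951324 0.14807621]
```

Both cameras put the open fingertips near z≈0.15, about 35 mm above the reported TCP instead of the stated 13 mm. I'll close part way, keeping clear of the ball, and look again before gripping.

Request:
carry_out(targets=[[[0,0,0],[0,0,0]],[[0,0,0],[0,0,0]],[[0,0,0],[0,0,0]],[[0,0,0],[0,0,0]],[[0,0,0],[0,0,0]]], fingers=100)

```text
time_s: 4.35
ee_pos: [0.5648, 0.1866, 0.115]
ee_rot: [3.079, 0.624, 0.0]
force: [-0.4, 0.2, 0.4]
finger_gap: 0.052
```

```bash
python3 - <<'E'
from h import *
import cv2
s=arm.get_state();print(s['ee_pos'],s['finger_gap'],s['force'])
for n in('side','wrist'):
    cv2.imwrite(f'pics/{n}3.png',grab_frame(n)[:,:,::-1])
a=cv2.imread('pics/side3.png')[110:190,330:410];a=cv2.resize(a,(400,400),interpolation=2)
b=cv2.imread('pics/wrist3.png')[200:440,200:440];b=cv2.resize(b,(400,400),interpolation=2)
cv2.imwrite('pics/c3.png',np.hstack([a,b]))
E
```

```text
[0.5647902  0.18658873 0.11497547] 0.051961405320719835 [-0.40771662  0.24002838  0.35709721]
```

View pics/c3.png

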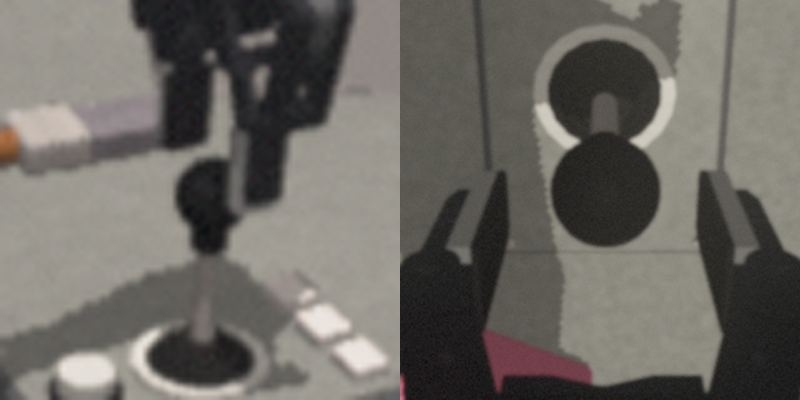

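```bash
python3 - <<'E'
from h import *
print(tri([ray('wrist',264,303),ray('side',371,139)]),tri([ray('wrist',379.4,303),ray('side',378,152.4)]))
c=get_calibration('wrist');M=c['world_to_cam'];R=M[:3,:3];d=c['fx']*.052/115.4
for u in(264,379.4):
  q=np.array([(u-c['cx'])/c['fx']*d,-(303-c['cy'])/c['fy']*d,-d]);print(R.T@(q-M[:3,3]))
E
```

```text
[0.56391856 0.21420584 0.14287564] [0.57701116 0.16478194 0.13645887]
[0.56236303 0.214787   0.14327431]
[0.58254764 0.16686435 0.14330534]
```

Request:
carry_out(targets=[[[0,-0.1,-1],[0,0,0]],[[0,0,-1],[0,0,0]],[[0,0,0],[0,0,0]],[[0,0,0],[0,0,0]]])

```text
time_s: 4.85
ee_pos: [0.5643, 0.1855, 0.0942]
ee_rot: [3.079, 0.624, -0.002]
force: [0.4, 0.2, -0.3]
finger_gap: 0.0517
```

```bash
python3 - <<'E'
from h import *
import cv2
s=arm.get_state();print(s['ee_pos'],s['finger_gap'],s['force'])
for n in('side','wrist'):
    cv2.imwrite(f'pics/{n}4.png',grab_frame(n)[:,:,::-1])
a=cv2.imread('pics/side4.png')[110:190,330:410];a=cv2.resize(a,(400,400),interpolation=2)
b=cv2.imread('pics/wrist4.png')[200:440,200:440];b=cv2.resize(b,(400,400),interpolation=2)
cv2.imwrite('pics/c4.png',np.hstack([a,b]))
E
```

```text
[0.56433398 0.18550785 0.09416664] 0.05166806727668135 [ 0.38650689  0.15362014 -0.29990019]
```

View pics/c4.png

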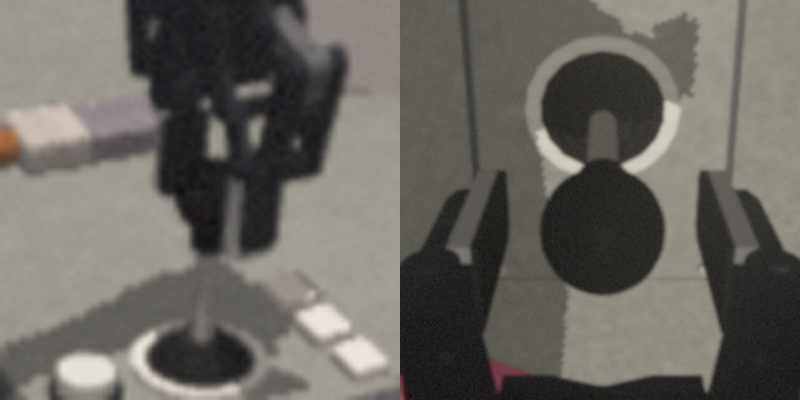

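The pads now straddle the ball, which is centred at (603,230) in the wrist crop between pads at x 507 and 699. Closing.

Request:
carry_out(targets=[[[0,0,0],[0,0,0]],[[0,0,0],[0,0,0]],[[0,0,0],[0,0,0]],[[0,0,0],[0,0,0]],[[0,0,0],[0,0,0]]], fingers=255, grip_force=25)

```text
time_s: 5.45
ee_pos: [0.5651, 0.1858, 0.0953]
ee_rot: [-3.079, -0.624, -0.001]
force: [-0.5, -0.1, 3.8]
finger_gap: 0.0302
```

```bash
python3 - <<'E'
from h import *
import cv2
s=arm.get_state();print(s['ee_pos'],s['finger_gap'],s['force'],s['torque'])
for n in('side','wrist'):
    cv2.imwrite(f'pics/{n}5.png',grab_frame(n)[:,:,::-1])
a=cv2.imread('pics/side5.png')[110:190,330:410];a=cv2.resize(a,(400,400),interpolation=2)
b=cv2.imread('pics/wrist5.png')[200:440,200:440];b=cv2.resize(b,(400,400),interpolation=2)
cv2.imwrite('pics/c5.png',np.hstack([a,b]))
E
```

```text
[0.56508997 0.18582531 0.09532867] 0.03019460117694773 [-0.52898669 -0.06118755  3.83902293] [0.02077855 0.02032043 0.02178298]
```

View pics/c5.png

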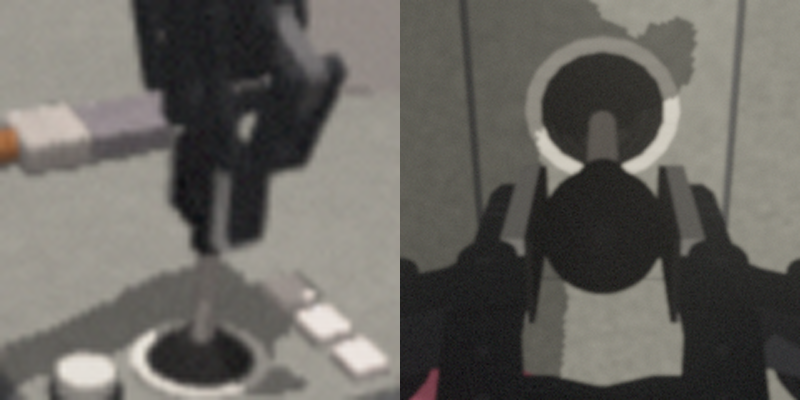

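Request:
carry_out(targets=[[[0.33,0.14,-0.01],[0,0,0]],[[0.33,0.14,-0.02],[0,0,0]],[[0.33,0.14,-0.04],[0,0,0]],[[0.33,0.14,-0.05],[0,0,0]],[[0.33,0.14,-0.07],[0,0,0]]])

```text
time_s: 6.05
ee_pos: [0.5811, 0.1926, 0.0931]
ee_rot: [3.079, 0.624, -0.001]
force: [-2.0, -0.1, 4.8]
finger_gap: 0.0303
```

Request:
carry_out(targets=[[[0.32,0.13,-0.07],[0,0,0]],[[0.32,0.14,-0.09],[0,0,0]],[[0.32,0.13,-0.11],[0,0,0]],[[0.31,0.13,-0.12],[0,0,0]],[[0.31,0.13,-0.13],[0,0,0]]])

```text
time_s: 6.55
ee_pos: [0.5971, 0.1992, 0.0875]
ee_rot: [3.079, 0.624, -0.001]
force: [-2.3, -1.5, 4.6]
finger_gap: 0.0304
```

```bash
python3 - <<'E'
from h import *
import cv2
s=arm.get_state();print(s['time_s'],s['ee_pos'],s['finger_gap'],s['force'],s['torque'])
d=s['ee_pos'][:2]-np.array([.565,.1857]);print(np.hypot(*d),np.arctan2(d[1],d[0]))
for n in('side','wrist'):
    cv2.imwrite(f'pics/{n}6.png',grab_frame(n)[:,:,::-1])
a=cv2.imread('pics/side6.png')[110:190,330:410];a=cv2.resize(a,(400,400),interpolation=2)
b=cv2.imread('pics/wrist6.png')[200:440,200:440];b=cv2.resize(b,(400,400),interpolation=2)
cv2.imwrite('pics/c6.png',np.hstack([a,b]))
E
```

```text
6.55 [0.59705468 0.19916952 0.08753261] 0.03040669437700037 [-2.31594952 -1.45629748  4.6122833 ] [-0.21295576  0.70361654  0.00964555]
0.034769674614257534 0.39780174404080176
```

View pics/c6.png

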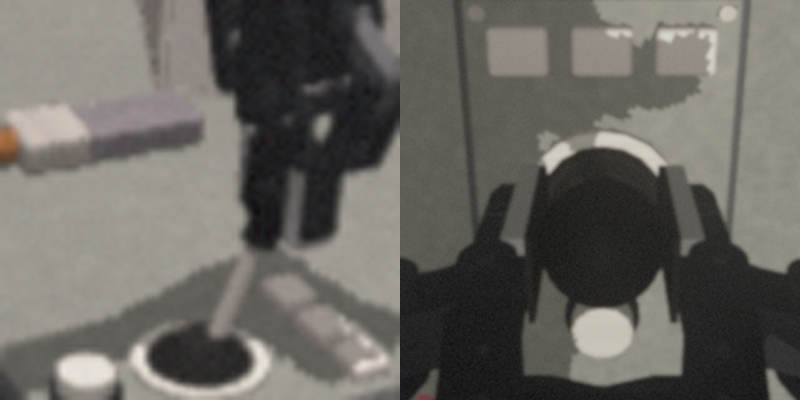

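```bash
python3 - <<'E'
from h import *
from scipy.optimize import minimize
import cv2
P=np.array([.5647,.1856,.045])
def f(t): 
    return P+.09*np.array([np.sin(t)*.922,np.sin(t)*.388,np.cos(t)])
for t in(.32,.36,.38,.40,.42,.44):
    print(t,f(t).round(4),np.array(proj('wrist',f(t))).round(1), ((np.array(proj('wrist',f(t)))-200)/.6).round(0)+[400,0])
b=cv2.imread('pics/wrist6.png')[270:410,250:390];cv2.imwrite('pics/c6b.png',cv2.convertScaleAbs(cv2.resize(b,(560,560),interpolation=2),alpha=3))
E
```

```text
0.32 [0.5908 0.1966 0.1304] [323.8 352.4] [606. 254.]
0.36 [0.5939 0.1979 0.1292] [323.8 343.9] [606. 240.]
0.38 [0.5955 0.1986 0.1286] [323.8 339.6] [606. 233.]
0.4 [0.597  0.1992 0.1279] [323.8 335.3] [606. 226.]
0.42 [0.5985 0.1998 0.1272] [323.8 331. ] [606. 218.]
0.44 [0.6    0.2005 0.1264] [323.8 326.7] [606. 211.]
```

View pics/c6b.png

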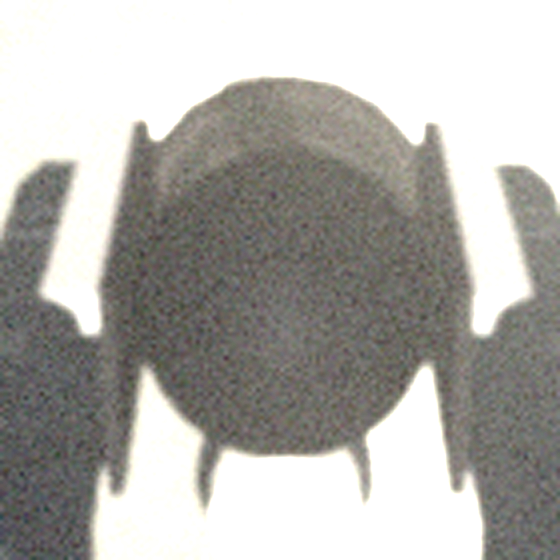

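Wrist view: ball centre at about row 345, which puts the tilt at 0.35–0.37 rad. I'll go about 2.5 mm further along the arc and then hold.

Request:
carry_out(targets=[[[0.12,0.05,-0.05],[0,0,0]],[[0.11,0.05,-0.06],[0,0,0]],[[0,0,0],[0,0,0]],[[0,0,0],[0,0,0]],[[0,0,0],[0,0,0]]])

```text
time_s: 7.15
ee_pos: [0.5992, 0.2, 0.0866]
ee_rot: [3.079, 0.624, -0.001]
force: [-2.6, -1.8, 3.3]
finger_gap: 0.0299
```

```bash
python3 - <<'E'
from h import *
import cv2
P=np.array([.5647,.1856,.045])
def f(t): 
    return P+.09*np.array([np.sin(t)*.922,np.sin(t)*.388,np.cos(t)])
s=arm.get_state();print(s['time_s'],s['ee_pos'],s['force'])
for t in(.36,.40,.44): print(t,proj('wrist',f(t)))
cv2.imwrite('pics/wrist7.png',grab_frame('wrist')[:,:,::-1])
b=cv2.imread('pics/wrist7.png')[270:410,250:390];cv2.imwrite('pics/c7.png',cv2.convertScaleAbs(cv2.resize(b,(560,560),interpolation=2),alpha=3))
E
```

```text
7.15 [0.59918525 0.2000465  0.08658938] [-2.59093963 -1.84181584  3.31588219]
0.36 (np.float64(323.83358671403073), np.float64(349.3005612281579))
0.4 (np.float64(323.83046775028146), np.float64(340.7121338683934))
0.44 (np.float64(323.8244294463491), np.float64(332.0873472509652))
```

View pics/c7.png

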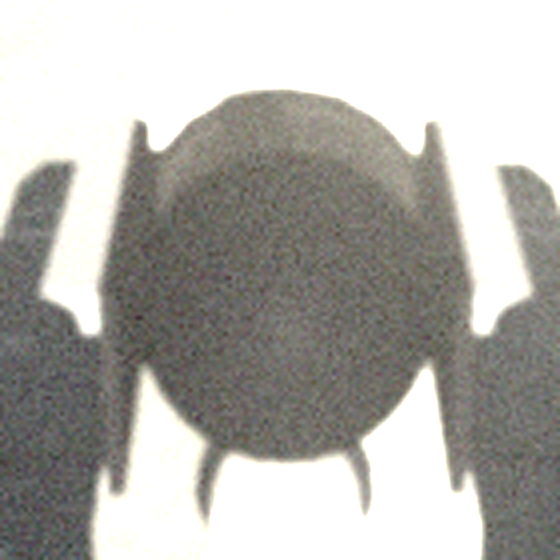

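Request:
carry_out(targets=[[[0.11,0.05,-0.05],[0,0,0]],[[0,0,0],[0,0,0]],[[0,0,0],[0,0,0]],[[0,0,0],[0,0,0]],[[0,0,0],[0,0,0]]])

```text
time_s: 7.7
ee_pos: [0.6003, 0.2006, 0.0861]
ee_rot: [3.079, 0.624, -0.001]
force: [-3.2, -1.8, 1.3]
finger_gap: 0.0303
```

Request:
carry_out(targets=[[[0,0,0],[0,0,0]],[[0,0,0],[0,0,0]],[[0,0,0],[0,0,0]],[[0,0,0],[0,0,0]],[[0,0,0],[0,0,0]]])

```text
time_s: 8.2
ee_pos: [0.6003, 0.2006, 0.0861]
ee_rot: [3.079, 0.624, -0.0]
force: [-4.3, -2.5, 1.4]
finger_gap: 0.0301
```

Request:
carry_out(targets=[[[0,0,0],[0,0,0]],[[0,0,0],[0,0,0]],[[0,0,0],[0,0,0]],[[0,0,0],[0,0,0]],[[0,0,0],[0,0,0]]])

```text
time_s: 8.7
ee_pos: [0.6003, 0.2006, 0.0861]
ee_rot: [3.079, 0.624, -0.0]
force: [-4.5, -2.6, 1.8]
finger_gap: 0.0303
```

Request:
carry_out(targets=[[[0,0,0],[0,0,0]],[[0,0,0],[0,0,0]],[[0,0,0],[0,0,0]],[[0,0,0],[0,0,0]],[[0,0,0],[0,0,0]]])

```text
time_s: 9.2
ee_pos: [0.6004, 0.2007, 0.0861]
ee_rot: [3.079, 0.624, -0.0]
force: [-4.6, -2.5, -0.3]
finger_gap: 0.0303
```

```bash
python3 - <<'E'
from h import *
import cv2
P=np.array([.5647,.1856,.045])
def f(t): 
    return P+.09*np.array([np.sin(t)*.922,np.sin(t)*.388,np.cos(t)])
s=arm.get_state();print(s['time_s'],s['ee_pos'],s['force'])
for t in(.36,.40,.44): print(t,proj('wrist',f(t)),proj('side',f(t)),proj('side',f(t)*.5+P*.5))
for n in ('wrist','side'): cv2.imwrite(f'pics/{n}8.png',grab_frame(n)[:,:,::-1])
b=cv2.imread('pics/wrist8.png')[270:410,250:390];b=cv2.convertScaleAbs(cv2.resize(b,(400,400),interpolation=2),alpha=3)
a=cv2.imread('pics/side8.png')[130:190,350:410];a=cv2.resize(a,(400,400),interpolation=2)
cv2.imwrite('pics/c8.png',np.hstack([a,b]))
E
```

```text
9.2 [0.60036842 0.20068235 0.08613684] [-4.61969389 -2.52546257 -0.34353861]
0.36 (np.float64(323.99021246323946), np.float64(352.6554707483009)) (np.float64(385.04381796862447), np.float64(147.87175878903219)) (np.float64(376.89660497723514), np.float64(166.84708251022866))
0.4 (np.float64(323.987029664786), np.float64(344.0603605003121)) (np.float64(386.3717200761369), np.float64(148.10677440029028)) (np.float64(377.5538433178603), np.float64(166.94440337607074))
0.44 (np.float64(323.9807915649558), np.float64(335.42576064509376)) (np.float64(387.66571001216954), np.float64(148.40235850309043)) (np.float64(378.1960473434332), np.float64(167.07099891716763))
```

View pics/c8.png

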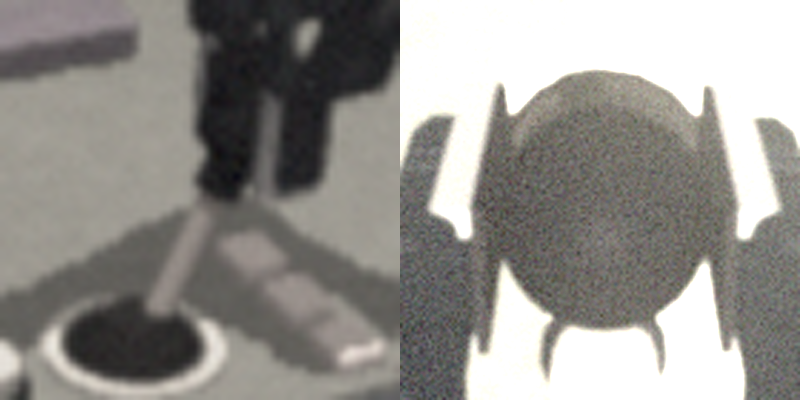

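Held for over 2 s at about 0.40 rad or slightly more, at around 5 N. Now I'll bring it back along the arc.

Request:
carry_out(targets=[[[-0.32,-0.14,0.16],[0,0,0]],[[-0.34,-0.14,0.14],[0,0,0]],[[-0.34,-0.14,0.12],[0,0,0]],[[-0.34,-0.14,0.11],[0,0,0]],[[-0.35,-0.15,0.1],[0,0,0]]])

```text
time_s: 9.8
ee_pos: [0.5834, 0.1936, 0.0924]
ee_rot: [-3.079, -0.624, -0.001]
force: [-1.4, -0.1, -5.6]
finger_gap: 0.0302
```

Request:
carry_out(targets=[[[-0.35,-0.15,0.08],[0,0,0]],[[-0.35,-0.15,0.06],[0,0,0]],[[-0.36,-0.15,0.05],[0,0,0]],[[-0.36,-0.15,0.03],[0,0,0]],[[-0.27,-0.12,0.02],[0,0,0]]])

```text
time_s: 10.3
ee_pos: [0.567, 0.1867, 0.0954]
ee_rot: [-3.079, -0.624, -0.002]
force: [1.1, 1.2, -2.8]
finger_gap: 0.0306
```

Request:
carry_out(targets=[[[0,0,0],[0,0,0]],[[0,0,0],[0,0,0]],[[0,0,0],[0,0,0]]])

```text
time_s: 10.6
ee_pos: [0.5673, 0.1868, 0.0954]
ee_rot: [-3.079, -0.624, -0.002]
force: [0.8, 0.2, -1.6]
finger_gap: 0.0302
```

```bash
python3 - <<'E'
from h import *
import cv2
s=arm.get_state();print(s['time_s'],s['ee_pos'],s['force'],s['torque'])
for n in ('wrist','side'): cv2.imwrite(f'pics/{n}9.png',grab_frame(n)[:,:,::-1])
print(proj('wrist',np.array([.5645,.1855,.135])))
b=cv2.imread('pics/wrist9.png')[200:440,200:440];b=cv2.resize(b,(400,400),interpolation=2)
a=cv2.imread('pics/side9.png')[110:190,330:410];a=cv2.resize(a,(400,400),interpolation=2)
cv2.imwrite('pics/c9.png',np.hstack([a,b]))
E
```

```text
10.6 [0.56727127 0.18676521 0.09540553] [ 0.78419457  0.2263666  -1.59334702] [ 0.22216769 -0.21435901  0.04770956]
(np.float64(324.0722328588726), np.float64(339.6894054202232))
```

View pics/c9.png

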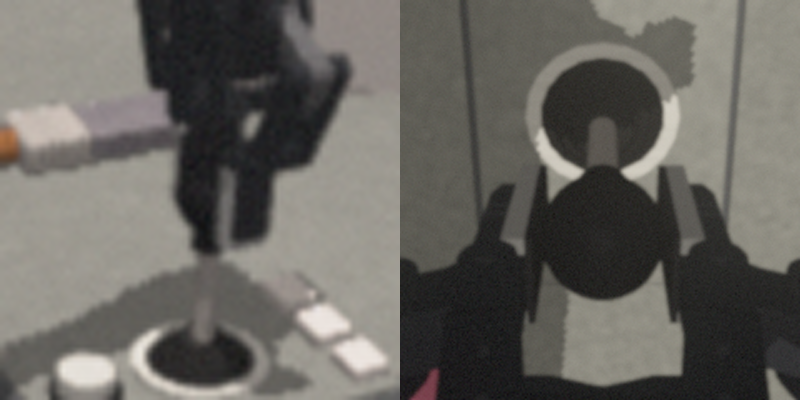

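Upright again. Opening now, then straight up.

Request:
carry_out(targets=[[[0,0,0],[0,0,0]],[[0,0,0],[0,0,0]],[[0,0,0],[0,0,0]],[[0,0,0],[0,0,0]],[[0,0,0],[0,0,0]]], fingers=60)

```text
time_s: 11.2
ee_pos: [0.5666, 0.1864, 0.0949]
ee_rot: [3.079, 0.624, -0.0]
force: [-0.8, -0.2, -0.2]
finger_gap: 0.0653
```

Request:
carry_out(targets=[[[0,0,1],[0,0,0]],[[0,0,2],[0,0,0]],[[0,0,3],[0,0,0]],[[0,0,3],[0,0,0]],[[0,0,3],[0,0,0]]])

```text
time_s: 11.7
ee_pos: [0.5665, 0.1865, 0.2169]
ee_rot: [-3.079, -0.624, -0.001]
force: [0.8, 0.1, 0.5]
finger_gap: 0.0653
```

Request:
carry_out(targets=[[[0,0,0],[0,0,0]],[[0,0,0],[0,0,0]],[[0,0,0],[0,0,0]],[[0,0,0],[0,0,0]],[[0,0,0],[0,0,0]]])

```text
time_s: 12.2
ee_pos: [0.5663, 0.1862, 0.214]
ee_rot: [3.079, 0.624, -0.003]
force: [0.3, 0.9, -0.3]
finger_gap: 0.0651
```

```bash
python3 - <<'E'
from h import *
import cv2
s=arm.get_state();print(s['time_s'],s['ee_pos'],s['force'],s['finger_gap'])
for n in ('wrist','side'): cv2.imwrite(f'pics/{n}10.png',grab_frame(n)[:,:,::-1])
print(proj('wrist',np.array([.5645,.1855,.135])))
cv2.imwrite('pics/c10.png',np.hstack([cv2.resize(cv2.imread('pics/side10.png'),(400,300)),cv2.resize(cv2.imread('pics/wrist10.png'),(400,300))]))
a=cv2.imread('pics/side10.png')[130:230,315:425];cv2.imwrite('pics/c10b.png',cv2.resize(a,(440,400),interpolation=2))
E
```

```text
12.2 [0.56626245 0.18620682 0.21398405] [ 0.27929647  0.88656156 -0.34709095] 0.06513004666165573
(np.float64(322.63010009730243), np.float64(247.92970561357697))
```

View pics/c10.png

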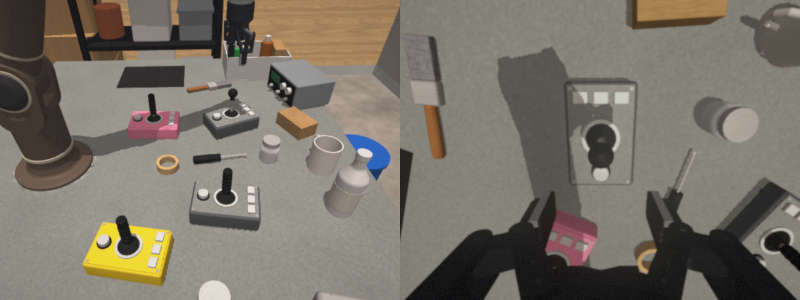

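View pics/c10b.png

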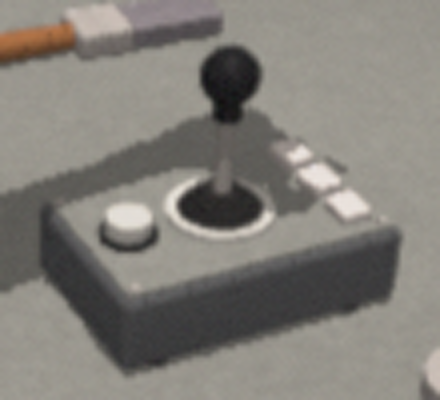

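The stick is upright, with the ball at crop (230,76) as in the first picture. The gripper is clear and everything else is where it was.

```bash
python3 -c "
from workcell import arm
print(arm.finish_job())"
```

```text
the job is handed in; nothing more can be done
None
```

I pinched the ball of the dark ball-stick console and tilted it towards its own three keys. I held it there for about 2 s, brought it back upright, let go and lifted clear. The job was handed in at about 12 s, and no verdict was reported.

**Tilt:** the direction was yaw 0.40 rad, which matches the console's measured axis. The angle was about 0.40 rad from the camera. The grip point had moved about 38 mm and the hold force was about 5 N, so it may have reached the stop at 0.44 rad.

**After release:** the ball was back at its starting pixel in the side view, the wrist force was about zero, and the gripper was about 80 mm or more above the console. The other console's stick and everything else looked untouched.

**What disagreed:** both cameras showed the fingertips about 22–35 mm higher than the reported TCP, where 13 mm was expected with the gripper open. I set the grasp height from the images instead, and the ball was held securely. In the wrist view the ball also sat about 4 pixels lower than predicted, which I allowed for when estimating the tilt.

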